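# Check both hand levers of a handlebar for travel

## Task

Check the two hand levers on the handlebar in the bench stand: with the outside of the fingers press the lever on your left in towards the bar until it stops, hold it there for a second, then ease it all the way back out without letting it snap. Then press the lever on your right in to its stop too, and finish while still holding it there, so that I can gauge its gap to the bar. Only push, without forcing: take nothing between the fingers, keep off the bar itself, and leave the loose things where they are.

Things in the scene. Friction and masses are not known exactly. Their poses are not given: they have to be found in the camera images.
- handlebar: bench stand, bolted down, with a level straight bar 400 mm long, axis 150 mm above the table; base 150 x 130 x 18 mm. Origin: under the base's centre, below the middle of the bar. x square to the bar, away from the robot; y along the bar to the robot's left; z up. In front of each half of the bar, robot side, is a lever, pivoted near the middle, free at its outer end.
- left_pad (a point): where to press: middle of the flat front face (robot side) of this lever's aluminium blade, 80 mm outboard of its pivot and 21.5 mm in front of it. The blade is 9 mm thick, 18 mm high (9 mm above and below), flat from 54 mm inboard to 38 mm outboard of this point, and ends in a 19 mm ball. Moves and turns with the lever; at rest axes as the handlebar's (x towards the bar, z up).
- left_lever (a joint): lever swing (rad) about an upright pivot at handlebar x -0.055, y +0.090. 0 = out, at rest; grows as the blade swings level towards the bar; hard stop at 0.32: blade end still about 17 mm short of the grip, pad point 25 mm further in. A spring pushes it out: at the pad 2 N at rest, 5 N just before the stop, where the force then rises steeply.
- right_pad (a point): where to press: middle of the flat front face (robot side) of this lever's aluminium blade, 80 mm outboard of its pivot and 21.5 mm in front of it. The blade is 9 mm thick, 18 mm high (9 mm above and below), flat from 54 mm inboard to 38 mm outboard of this point, and ends in a 19 mm ball. Moves and turns with the lever; at rest axes as the handlebar's (x towards the bar, z up).
- right_lever (a joint): lever swing (rad) about an upright pivot at handlebar x -0.055, y -0.090. 0 = out, at rest; grows as the blade swings level towards the bar; hard stop at 0.32: blade end still about 17 mm short of the grip, pad point 25 mm further in. A spring pushes it out: at the pad 2 N at rest, 5 N just before the stop, where the force then rises steeply.
- bar: the fixed bar on the stand: 22 mm aluminium tube with rubber grips 30 mm thick on its outer halves, and the dark lever brackets. Origin: middle of the bar, on its axis, 150 mm above the table; axes as the handlebar's.
- glue_bottle: loose white glue bottle, 37 x 53 x 143 mm, standing in front of the middle of the stand; origin at the centre of its foot, z up
- lime_block: loose pale wooden offcut, 34 x 72 x 18 mm, lying in front of the left lever; origin at the centre of its underside
- eraser: loose eraser, 21 x 42 x 12 mm, lying in front of the right lever; origin at the centre of its underside

How it is judged (in metres and radians):
On the way, in this order (a step that is already met when the one before it is completed fails the run):
1. the left lever is pressed in to its stop by the fingers and held, the right one at rest (value of joint left_lever above 0.3 rad and value of joint right_lever below 0.05 rad and contact force between the fingers and handlebar above 1 N), for 0.5 s.
2. the left lever is back out, the right one not yet pressed (value of joint left_lever below 0.03 rad and value of joint right_lever below 0.05 rad), for 0.1 s.
At the end, for the whole second after the job is handed in: the fingers still hold the right lever in at its stop (joint above 0.30 of 0.32 rad, more than 2 N, not moving) and the left lever is back out (below 0.03 rad) (value of joint right_lever above 0.3 rad and value of joint left_lever below 0.03 rad and contact force between the fingers and handlebar above 2 N and velocity of joint right_lever between -0.1 and 0.1 rad/s); the arm keeps its last pose, push and grip.
It fails at once if a lever snaps back: it swings outwards faster than 2 rad/s (velocity of joint any of left_lever, right_lever below -2 rad/s).
It fails at once if a lever is forced: more than 40 N from the fingers on the handlebar and its levers (contact force between the fingers and handlebar above 40 N).
It fails at once if the robot touches the bar (over 3 N) (contact force between any of the fingers, the arm and bar above 3 N).
It fails at once if a lever is taken between the fingers: the grasp point comes level with the blade, behind its front face ((x of the grasp point in the frame of left_pad between 0.001 and 0.05 m and y of the grasp point in the frame of left_pad between -0.045 and 0.045 m and z of the grasp point in the frame of left_pad between -0.03 and 0.022 m) or (x of the grasp point in the frame of right_pad between 0.001 and 0.05 m and y of the grasp point in the frame of right_pad between -0.045 and 0.045 m and z of the grasp point in the frame of right_pad between -0.03 and 0.022 m)).
It fails at once if a loose thing is moved by more than 20 mm (distance of any of glue_bottle, lime_block, eraser from where it was at the start of the episode above 0.02 m).
It also fails if it takes over 53 s, if anything falls off the work surface, if the arm or the gripper's body presses on something with over 40 N, if the wrist force passes 120 N, or if a joint passes its speed limit or range.

## Robot

A 6-joint arm with a two-finger parallel gripper is mounted at the origin on a cart in front of the work surface, level with it; the furniture and walls round the work are solid. World frame = base frame: x ahead of the robot, y to its left, z up, the work surface at z = 0. Lengths are in m, angles in degrees, forces in N, time in s.
With the tool pointing down it reaches from about 0.3 to 0.75 m from the base axis. Payload 8.5 kg.
Tool frame: the origin (TCP) lies midway between the tips of the shut fingers; the grasp point (between the pads) lies 19 mm behind it (env.hold_point_z is the distance from the TCP to the grasp point, in m); z points along the fingers, y is the line along which they close (so a half turn about z gives the same grasp; the last joint's range is limited). The gripper opens to 85 mm and grips with 20 to 120 N. Pads are 22 mm wide; open, the fingers measure 114 mm over their backs; the gripper's body (76 mm by 85 mm) begins 54 mm behind the grasp point. The pads swing forward as they close: fully open they stand 13 mm farther back than shut.
Start: joints at [-89.055, 21.807, 74.336, -0, 83.858, -12.336], TCP at [0.126, -0.535, 0.231] pointing down, gripper open.
Joint ranges: [-178.18, 178.18], [-50.72, 133.34], [12.68, 142.11], [-81.47, 261.47], [9.98, 163.14], [-165.26, 165.26]. Speed limits (degrees/s): [136.94, 136.94, 180, 180, 180, 180].

## Interface

Orientations are given as a 3x3 rotation matrix whose columns are the frame's x, y, z axes.
In Python, from rig import observe, get_image, camera_info, env gives the robot as it stands.
- The arm moves only by the tool drive_tool, never from a script. Its arguments are lists of equal length, an entry for each row: "offset": the shift along the tool's x, y, z in units of 40 mm (1.0 is 40 mm), a list of three; "turn": the turn, a rotation vector about the tool's x, y, z in units of 6 degrees (1.0 is 6 degrees), a list of three; "hand": the opening, from 0 (shut) to 1 (fully open). A call has exactly 10 rows; each row shifts and turns the commanded pose from where the row before left it, along the tool's axes as they then stand; what a row does not reach is not made up. A row lasts 1/8 s, in which the tool goes at most 62.5 mm and 10.7 degrees, less where a joint would pass 70% of its speed; a pose out of reach is approached as far as the arm can. A call is refused whole if a number of a shift passes 1 or a number of a turn 1, either way. A call with a gripper value outside its range is refused whole. The fingers move at their own pace and stop on an object; "newtons" is the grip in N (left out, the last holds). Time passes only in rows, so rows that do not move let the fingers close, or fill a call up. It gives the time, the measured TCP pose, the force, the opening and the grip force at its end, in the units of the state.
- observe(): the state, without advancing time (a new reading comes with each control period).
- get_image(name): name is "scene" or "top"; returns the picture (400x640x3 uint8, blue, green, red); there is no depth.
- camera_info(name): a dict with "fx", "fy", "cx", "cy" (pixels), "k1" (the pictures are not rectified: a ray, as slopes to the right and down, at radius r is drawn at 1 + k1 r^2 times it, then the intrinsics apply), "world_to_cam" (4x4, takes a point from world to camera coordinates). Camera axes: x right, y down, z forward; pixel columns grow to the right and rows downward; lengths in m; the calibration is good to about 2 mm. A picture is of the moment at which its call begins. camera_info takes no time and is no camera call.
- env.close_job(): hands the job in; it is judged then, once.
The state is a dict: "time_s": time; "q": joint angles; "qvel": joint speeds; "joint_efforts": joint torques, N m; "position": TCP position; "tool_rot": TCP orientation; "ft_force": force on the tool from outside, world axes, zero at the start; "wrist_torque": the same for the moment, N m; "grip_width": finger opening in m; "gripper_force": force on a finger pad.
Only numpy, scipy, OpenCV 4.12 (cv2) and the standard library are available. Lean on these libraries where they do the work, as an engineer would, in place of code of your own. Each camera call takes 0.05 s, during which the arm holds its last target. There are 200 camera calls.

## Working session

There is one attempt and no reset: what is moved stays moved. The work goes in short steps, Python scripts to look and compute and a tool call to move; the robot and the scene stay as the last step left them, time stands still between calls to the robot, and variables do not carry over. Pictures are saved under pics/ and viewed, at most 10 in all, crops included, and the job is handed in when it is done.

Besides the shell and the picture viewer there is one more tool, called as name(argument=value, ...) on one line, values as JSON. drive_tool: Moves the arm, as the interface text tells. Its arguments: {"type":"object","properties":{"offset":{"type":"array"},"turn":{"type":"array"},"hand":{"type":"array"},"newtons":{"type":"number"}},"required":["offset","turn","hand"]}

```bash
mkdir -p pics; python3 - <<'E'
from rig import *
import cv2,numpy as np
for n in("scene","top"):
    cv2.imwrite(f"pics/{n}0.png",get_image(n)); c=camera_info(n); print(n,{k:(np.round(v,4).tolist()) for k,v in c.items()})
s=observe();print(s["time_s"],s["position"],np.round(s["tool_rot"],3).tolist(),s["ft_force"],s["grip_width"],env.hold_point_z)
E
```

```text
scene {'fx': 419.7221, 'fy': 419.7221, 'cx': 325.3896, 'cy': 200.5945, 'k1': -0.0606, 'world_to_cam': [[-0.4702, -0.8825, 0.0074, 0.2304], [-0.5159, 0.268, -0.8137, 0.3245], [0.7161, -0.3864, -0.5813, 0.5676], [0.0, 0.0, 0.0, 1.0]]}
top {'fx': 497.7214, 'fy': 497.7214, 'cx': 307.984, 'cy': 200.8581, 'k1': -0.0209, 'world_to_cam': [[-0.026, -0.9995, -0.0174, 0.035], [-0.9922, 0.028, -0.1216, 0.4975], [0.122, 0.0141, -0.9924, 1.2117], [0.0, 0.0, 0.0, 1.0]]}
0.1 [ 0.12633803 -0.53501334  0.23074465] [[0.973, 0.23, 0.0], [0.23, -0.973, 0.001], [0.0, -0.001, -1.0]] [ 0.39212048 -0.47364129  0.01708496] 0.08549151992790191 0.0187
```

View pics/scene0.png

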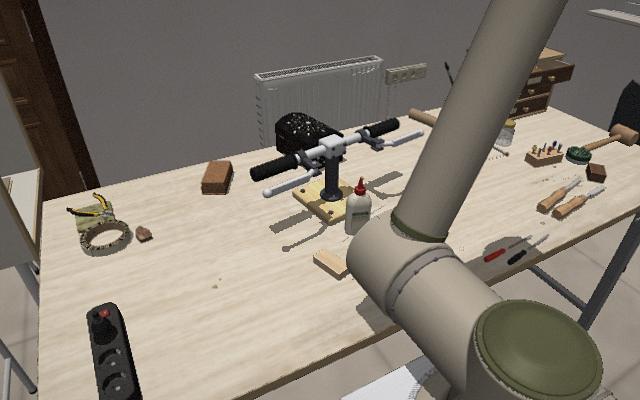

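View pics/top0.png

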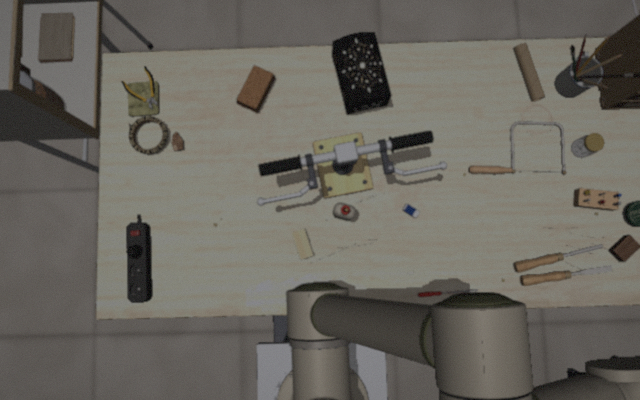

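Both views show the stand. In the top view the left ball is near (262,201), the right ball near (444,166), and the bar ends near (262,169) and (432,137). In the scene view the balls are at (266,193) and (420,134). I'll enlarge both for precise pixels.

```bash
python3 - <<'E'
import cv2,numpy as np
a=cv2.imread("pics/top0.png")[120:260,250:455]; b=cv2.imread("pics/scene0.png")[105:290,240:440]
a=cv2.resize(a,None,fx=3.9,fy=3.9,interpolation=cv2.INTER_CUBIC);a=cv2.convertScaleAbs(a,alpha=1.3);b=cv2.resize(b,None,fx=3.2,fy=3.2,interpolation=cv2.INTER_CUBIC)
cv2.imwrite("pics/topc.png",a);cv2.imwrite("pics/scenec.png",b)
E
```

```text
(no output)
```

View pics/topc.png

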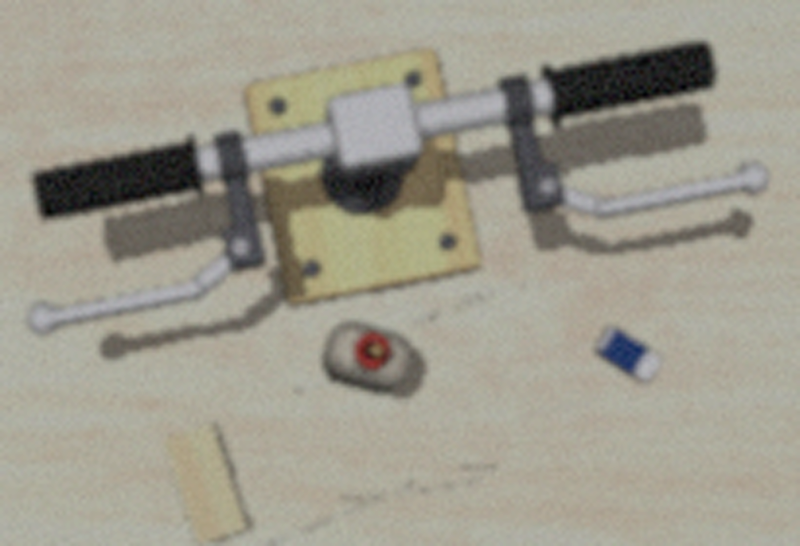

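View pics/scenec.png

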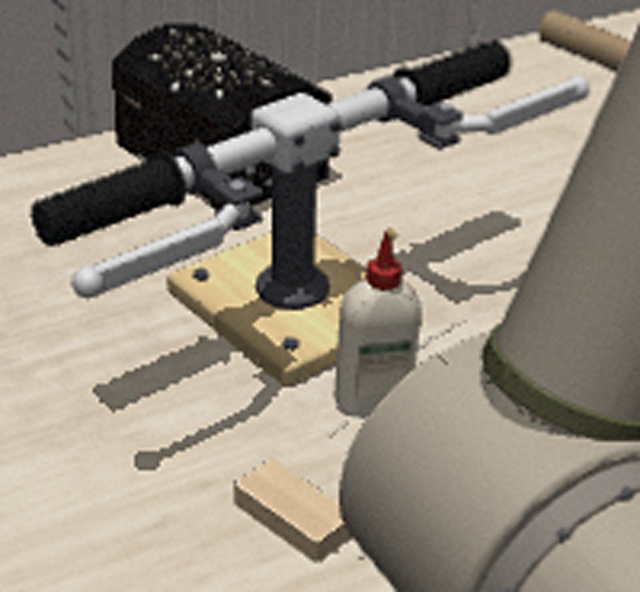

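The crops give the balls at (41,318) and (756,177) in the top crop, and (88,281) and (580,90) in the scene crop. The bar ends are at (40,195) and (712,63), and the pivots at (240,246) and (547,186), all top crop. Next I triangulate.

```bash
cat > h.py <<'E'
import numpy as np, cv2
from rig import *
def ray(n,uv):
    c=camera_info(n);K=np.array([[c["fx"],0,c["cx"]],[0,c["fy"],c["cy"]],[0,0,1]])
    p=cv2.undistortPoints(np.array([[uv]],float),K,np.array([c["k1"],0,0,0,0]))[0,0]
    M=np.array(c["world_to_cam"]);R=M[:3,:3];return -R.T@M[:3,3],R.T@np.r_[p,1]
def plane(n,uv,z):
    o,d=ray(n,uv);return o+d*(z-o[2])/d[2]
def tri(a,b):
    (o,d),(p,e)=ray("top",a),ray("scene",b)
    s=np.linalg.lstsq(np.c_[d,-e],p-o,rcond=None)[0];P,Q=o+d*s[0],p+e*s[1]
    return (P+Q)/2,np.linalg.norm(P-Q)
T=lambda x,y:(x/3.9+250-.37,y/3.9+120-.37)
S=lambda x,y:(x/3.2+240-.35,y/3.2+105-.35)
E
python3 - <<'E'
from h import *
np.set_printoptions(precision=4,suppress=True)
for n,a,b in(("Lball",(41,318),(88,281)),("Rball",(756,177),(580,90)),("Lbar",(40,195),(48,222)),("Rbar",(712,63),(497,60))):
    print(n,*tri(T(*a),S(*b)),plane("top",T(*a),.15))
for n,a,z in(("Lpiv",(240,246),.16),("Rpiv",(547,186),.16),("cap",(373,350),.143),("block1",(190,485),.018),("blockfar",(213,425),.018),("blockfarL",(168,432),.018),("eraser",(628,352),.012)): print(n,plane("top",T(*a),z))
B=[plane("top",T(*p),.018) for p in((246,87),(437,48),(481,266),(288,302))];print("base",np.mean(B,0))
L,R=plane("top",T(41,318),.15),plane("top",T(756,177),.15);v=L-R;yaw=np.arctan2(-v[0],v[1]);print("yaw",np.degrees(yaw),np.linalg.norm(v))
l,r=plane("top",T(40,195),.15),plane("top",T(712,63),.15);w=l-r;print("yawbar",np.degrees(np.arctan2(-w[0],w[1])),np.linalg.norm(w),(l+r)/2)
o=(l+r)/2
c,s=np.cos(yaw),np.sin(yaw)
for sg in(1,-1):
    for nm,loc in(("pad",(-.0765,sg*.17)),("piv",(-.055,sg*.09)),("ball",(-.072,sg*.215))): print(sg,nm,o[0]+c*loc[0]-s*loc[1],o[1]+s*loc[0]+c*loc[1])
E
```

```text
Lball [0.4854 0.127  0.1515] 0.0014452447056776006 [0.4859 0.1278 0.15  ]
Rball [ 0.5567 -0.2905  0.1482] 0.0014450752050152126 [ 0.5568 -0.2895  0.15  ]
Lbar [0.5573 0.1259 0.1518] 0.0029011673368836625 [0.5583 0.1274 0.15  ]
Rbar [ 0.6265 -0.2675  0.1479] 0.0020808186852257792 [ 0.6253 -0.2678  0.15  ]
Lpiv [0.5232 0.0114 0.16  ]
Rpiv [ 0.5531 -0.1664  0.16  ]
cap [ 0.4627 -0.0639  0.143 ]
block1 [0.3921 0.0485 0.018 ]
blockfar [0.4301 0.0329 0.018 ]
blockfarL [0.4264 0.0619 0.018 ]
eraser [ 0.4703 -0.2365  0.012 ]
base [ 0.5904 -0.0689  0.018 ]
yaw 9.635973106480114 0.42328506889139456
yawbar 9.630539159233955 0.40088089462577553 [ 0.5918 -0.0702  0.15  ]
1 pad 0.4879263397933364 0.08457216201488886
1 piv 0.5225140208878928 0.009299708112406962
1 ball 0.48483040023430535 0.1296905081530933
-1 pad 0.5448381817904646 -0.2506308246073874
-1 piv 0.5526438195922548 -0.1681606965699746
-1 ball 0.5568071415836147 -0.29424268081037375
```

drive_tool(offset=[[0, 0, 0], [0.6, -0.75, 0], [0.6, -0.75, 0], [0.6, -0.75, 0], [0.6, -0.75, 0], [0.6, -0.75, 0], [0.6, -0.75, 0], [0.6, -0.75, 0], [0.6, -0.75, 0], [0.6, -0.75, 0]], turn=[[0, 0, 0.6], [0, 0, 0], [0, 0, 0], [0, 0, 0], [0, 0, 0], [0, 0, 0], [0, 0, 0], [0, 0, 0], [0, 0, 0], [0, 0, 0]], hand=[0, 0, 0, 0, 0, 0, 0, 0, 0, 0], newtons=20)

```text
time_s: 1.35
position: [0.2942, -0.2316, 0.2312]
tool_rot: [[0.986, 0.168, -0.0], [0.168, -0.986, 0.0], [-0.0, -0.0, -1.0]]
ft_force: [0.1, -0.4, 0.0]
grip_width: -0.0002
gripper_force: 0.0
```

drive_tool(offset=[[0.62, -0.87, 0], [0.62, -0.87, 0], [0.62, -0.87, 0], [0.62, -0.87, 0], [0.62, -0.87, 0], [0.62, -0.87, 0], [0.62, -0.87, 0], [0.62, -0.87, 0], [0, 0, 1], [0, 0, 1]], turn=[[0, 0, 0], [0, 0, 0], [0, 0, 0], [0, 0, 0], [0, 0, 0], [0, 0, 0], [0, 0, 0], [0, 0, 0], [0, 0, 0], [0, 0, 0]], hand=[0, 0, 0, 0, 0, 0, 0, 0, 0, 0])

```text
time_s: 2.6
position: [0.4426, 0.0756, 0.1502]
tool_rot: [[0.986, 0.169, 0.0], [0.169, -0.986, -0.0], [0.0, 0.0, -1.0]]
ft_force: [-0.0, -0.1, 0.0]
grip_width: -0.0002
gripper_force: 0.0
```

```bash
python3 - <<'E'
from h import *
s=observe();print(s["position"],s["ft_force"])
a=get_image("top")[110:260,240:460];b=get_image("scene")[90:260,230:450]
f=lambda i:cv2.resize(i,(560,int(560*i.shape[0]/i.shape[1])),interpolation=cv2.INTER_CUBIC)
a=get_image("top")[110:260,240:460]
im=np.vstack([cv2.resize(a,(420,286)),cv2.resize(b,(420,310))]);cv2.imwrite("pics/c1.png",im)
E
```

```text
[0.44256176 0.07561308 0.15019618] [-0.01153283 -0.1027798   0.02931383]
```

View pics/c1.png

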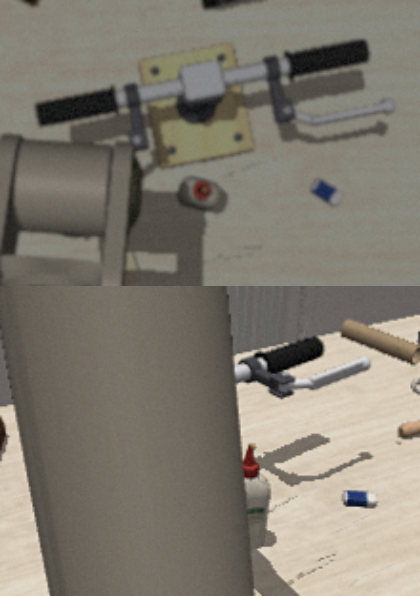

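The arm hides the left lever in both pictures, with the bottle and eraser undisturbed. I'll go by force.

drive_tool(offset=[[0, 0, 0.4], [0.2, 0, 0], [0.2, 0, 0], [0.15, 0, 0], [0.1, 0, 0], [0.1, 0, 0], [0.05, 0, 0], [0.05, 0, 0], [0.05, 0, 0], [0.05, 0, 0]], turn=[[0, 0, 0], [0, 0, 0], [0, 0, 0], [0, 0, 0], [0, 0, 0], [0, 0, 0], [0, 0, 0], [0, 0, 0], [0, 0, 0], [0, 0, 0]], hand=[0, 0, 0, 0, 0, 0, 0, 0, 0, 0])

```text
time_s: 4.0
position: [0.4796, 0.0816, 0.1352]
tool_rot: [[0.986, 0.168, -0.002], [0.168, -0.986, 0.0], [-0.001, -0.001, -1.0]]
ft_force: [-4.3, 1.3, 1.4]
grip_width: 0.0001
gripper_force: 1.6
```

drive_tool(offset=[[0.05, 0, 0], [0.05, 0, 0], [0.05, 0, 0], [0.05, 0, 0], [0.05, 0, 0], [0.05, 0, 0], [0.05, 0, 0], [0.05, 0, 0], [0, 0, 0], [0, 0, 0]], turn=[[0, 0, 0], [0, 0, 0], [0, 0, 0], [0, 0, 0], [0, 0, 0], [0, 0, 0], [0, 0, 0], [0, 0, 0], [0, 0, 0], [0, 0, 0]], hand=[0, 0, 0, 0, 0, 0, 0, 0, 0, 0])

```text
time_s: 5.25
position: [0.4947, 0.0849, 0.1348]
tool_rot: [[0.986, 0.169, -0.003], [0.169, -0.986, 0.001], [-0.003, -0.002, -1.0]]
ft_force: [-6.6, 5.2, -0.1]
grip_width: 0.0
gripper_force: 3.1
```

drive_tool(offset=[[0.025, -0.02, 0], [0.025, -0.02, 0], [0.025, -0.02, 0], [0.025, -0.02, 0], [0, 0, 0], [0, 0, 0], [0, 0, 0], [0, 0, 0], [0, 0, 0], [0, 0, 0]], turn=[[0, 0, 0], [0, 0, 0], [0, 0, 0], [0, 0, 0], [0, 0, 0], [0, 0, 0], [0, 0, 0], [0, 0, 0], [0, 0, 0], [0, 0, 0]], hand=[0, 0, 0, 0, 0, 0, 0, 0, 0, 0])

```text
time_s: 6.5
position: [0.4987, 0.0874, 0.135]
tool_rot: [[0.986, 0.168, -0.002], [0.168, -0.986, -0.001], [-0.002, 0.001, -1.0]]
ft_force: [-3.7, -1.1, -0.3]
grip_width: -0.0002
gripper_force: 2.2
```

drive_tool(offset=[[0.02, -0.01, 0], [0.02, -0.01, 0], [0.02, -0.01, 0], [0, 0, 0], [0, 0, 0], [0, 0, 0], [0, 0, 0], [0, 0, 0], [0, 0, 0], [0, 0, 0]], turn=[[0, 0, 0], [0, 0, 0], [0, 0, 0], [0, 0, 0], [0, 0, 0], [0, 0, 0], [0, 0, 0], [0, 0, 0], [0, 0, 0], [0, 0, 0]], hand=[0, 0, 0, 0, 0, 0, 0, 0, 0, 0])

```text
time_s: 7.75
position: [0.5009, 0.089, 0.1351]
tool_rot: [[0.986, 0.168, -0.002], [0.168, -0.986, -0.001], [-0.002, 0.001, -1.0]]
ft_force: [-4.6, -2.6, 0.9]
grip_width: 0.0002
gripper_force: 2.2
```

drive_tool(offset=[[0.02, 0, 0], [0.02, 0, 0], [0.02, 0, 0], [0, 0, 0], [0, 0, 0], [0, 0, 0], [0, 0, 0], [0, 0, 0], [0, 0, 0], [0, 0, 0]], turn=[[0, 0, 0], [0, 0, 0], [0, 0, 0], [0, 0, 0], [0, 0, 0], [0, 0, 0], [0, 0, 0], [0, 0, 0], [0, 0, 0], [0, 0, 0]], hand=[0, 0, 0, 0, 0, 0, 0, 0, 0, 0])

```text
time_s: 9.0
position: [0.5016, 0.0891, 0.1349]
tool_rot: [[0.986, 0.168, -0.006], [0.168, -0.986, -0.002], [-0.006, 0.001, -1.0]]
ft_force: [-12.3, -5.4, 4.5]
grip_width: -0.0002
gripper_force: 5.8
```

drive_tool(offset=[[0, 0, 0], [0, 0, 0], [0, 0, 0], [0, 0, 0], [0, 0, 0], [0, 0, 0], [0, 0, 0], [0, 0, 0], [-0.03, 0, 0], [-0.03, 0, 0]], turn=[[0, 0, 0], [0, 0, 0], [0, 0, 0], [0, 0, 0], [0, 0, 0], [0, 0, 0], [0, 0, 0], [0, 0, 0], [0, 0, 0], [0, 0, 0]], hand=[0, 0, 0, 0, 0, 0, 0, 0, 0, 0])

```text
time_s: 10.25
position: [0.5007, 0.089, 0.1351]
tool_rot: [[0.986, 0.168, -0.002], [0.168, -0.986, -0.001], [-0.002, 0.001, -1.0]]
ft_force: [-4.7, -2.6, 0.6]
grip_width: 0.0001
gripper_force: 2.2
```

drive_tool(offset=[[-0.06, 0.01, 0], [-0.06, 0.01, 0], [-0.06, 0.01, 0], [-0.06, 0.01, 0], [-0.06, 0.01, 0], [-0.06, 0.01, 0], [-0.06, 0.01, 0], [-0.06, 0.01, 0], [-0.06, 0.01, 0], [-0.06, 0.01, 0]], turn=[[0, 0, 0], [0, 0, 0], [0, 0, 0], [0, 0, 0], [0, 0, 0], [0, 0, 0], [0, 0, 0], [0, 0, 0], [0, 0, 0], [0, 0, 0]], hand=[0, 0, 0, 0, 0, 0, 0, 0, 0, 0])

```text
time_s: 11.5
position: [0.4785, 0.0813, 0.1353]
tool_rot: [[0.986, 0.168, 0.0], [0.168, -0.986, -0.0], [0.0, 0.0, -1.0]]
ft_force: [-2.1, -0.9, -1.2]
grip_width: -0.0001
gripper_force: 1.1
```

drive_tool(offset=[[-0.06, 0, 0], [-0.06, 0, 0], [-0.06, 0, 0], [-0.1, 0, 0], [-0.2, 0, 0], [-0.3, 0, 0], [-0.3, 0, 0], [0, 0, 0], [0, 0, 0], [0, 0, 0]], turn=[[0, 0, 0], [0, 0, 0], [0, 0, 0], [0, 0, 0], [0, 0, 0], [0, 0, 0], [0, 0, 0], [0, 0, 0], [0, 0, 0], [0, 0, 0]], hand=[0, 0, 0, 0, 0, 0, 0, 0, 0, 0])

```text
time_s: 12.75
position: [0.4362, 0.0743, 0.1353]
tool_rot: [[0.986, 0.168, 0.0], [0.168, -0.986, -0.0], [0.0, 0.0, -1.0]]
ft_force: [0.3, -0.0, 1.0]
grip_width: 0.0003
gripper_force: 0.0
```

drive_tool(offset=[[0, 0, -0.9], [0, 0, -0.9], [0, 0.3, -0.7], [0, 0.9, 0], [0, 1, 0], [0, 1, 0], [0, 1, 0], [0, 1, 0], [0, 1, 0], [0, 1, 0]], turn=[[0, 0, 0], [0, 0, 0], [0, 0, 0], [0, 0, 0], [0, 0, 0], [0, 0, 0], [0, 0, 0], [0, 0, 0], [0, 0, 0], [0, 0, 0]], hand=[0, 0, 0, 0, 0, 0, 0, 0, 0, 0])

```text
time_s: 14.0
position: [0.4846, -0.2111, 0.2352]
tool_rot: [[0.986, 0.168, -0.0], [0.168, -0.986, 0.0], [-0.0, -0.0, -1.0]]
ft_force: [-0.9, 0.0, -0.4]
grip_width: -0.0001
gripper_force: 0.0
```

drive_tool(offset=[[0, 0.7, 0], [0, 0.55, 0], [0.15, 0, 0], [0, 0, 0.7], [0, 0, 0.9], [0, 0, 0.9], [0, 0, 0], [0, 0, 0], [0, 0, 0], [0, 0, 0]], turn=[[0, 0, 0], [0, 0, 0], [0, 0, 0], [0, 0, 0], [0, 0, 0], [0, 0, 0], [0, 0, 0], [0, 0, 0], [0, 0, 0], [0, 0, 0]], hand=[0, 0, 0, 0, 0, 0, 0, 0, 0, 0])

```text
time_s: 15.25
position: [0.4989, -0.2581, 0.1363]
tool_rot: [[0.986, 0.168, 0.001], [0.168, -0.986, -0.001], [0.001, 0.001, -1.0]]
ft_force: [0.5, -0.2, 0.6]
grip_width: -0.0001
gripper_force: 0.0
```

```bash
python3 - <<'E'
from h import *
a=get_image("top")[110:260,240:460];b=get_image("scene")[90:260,230:450]
im=np.vstack([cv2.resize(a,(420,286)),cv2.resize(b,(420,310))]);cv2.imwrite("pics/c2.png",im)
E
```

```text
(no output)
```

View pics/c2.png

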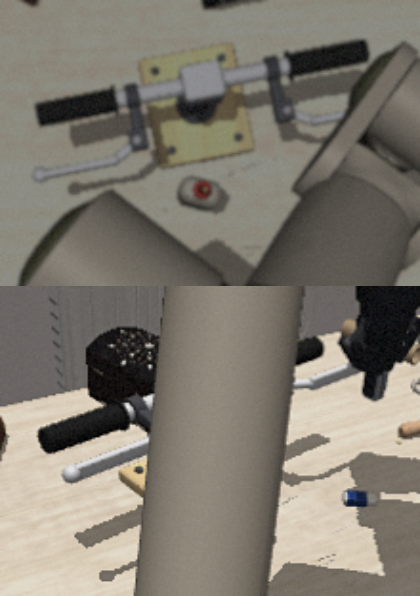

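The left lever's ball is back at its start pixel (261,201), the fingers stand in front of the right blade, and the loose things are unmoved. Next I press the right lever.

drive_tool(offset=[[0.3, 0, 0], [0.3, 0, 0], [0.1, 0, 0], [0.1, 0, 0], [0.05, 0, 0], [0.05, 0, 0], [0.05, 0.01, 0], [0.05, 0.01, 0], [0.05, 0.01, 0], [0.05, 0.01, 0]], turn=[[0, 0, 0], [0, 0, 0], [0, 0, 0], [0, 0, 0], [0, 0, 0], [0, 0, 0], [0, 0, 0], [0, 0, 0], [0, 0, 0], [0, 0, 0]], hand=[0, 0, 0, 0, 0, 0, 0, 0, 0, 0])

```text
time_s: 16.6
position: [0.5422, -0.2523, 0.1353]
tool_rot: [[0.986, 0.168, -0.0], [0.168, -0.986, -0.0], [-0.0, 0.0, -1.0]]
ft_force: [-4.1, -1.6, 0.4]
grip_width: 0.0002
gripper_force: 1.7
```

drive_tool(offset=[[0.05, 0.01, 0], [0.05, 0.01, 0], [0.05, 0.01, 0], [0.05, 0.01, 0], [0.04, 0.01, 0], [0.04, 0.01, 0], [0, 0, 0], [0, 0, 0], [0, 0, 0], [0, 0, 0]], turn=[[0, 0, 0], [0, 0, 0], [0, 0, 0], [0, 0, 0], [0, 0, 0], [0, 0, 0], [0, 0, 0], [0, 0, 0], [0, 0, 0], [0, 0, 0]], hand=[0, 0, 0, 0, 0, 0, 0, 0, 0, 0])

```text
time_s: 17.85
position: [0.5536, -0.2525, 0.1352]
tool_rot: [[0.986, 0.168, -0.0], [0.168, -0.986, 0.0], [-0.0, -0.0, -1.0]]
ft_force: [-5.5, 2.1, 0.8]
grip_width: 0.0002
gripper_force: 1.8
```

drive_tool(offset=[[0.03, 0, 0], [0.03, 0, 0], [0.03, 0, 0], [0.02, 0, 0], [0, 0, 0], [0, 0, 0], [0, 0, 0], [0, 0, 0], [0, 0, 0], [0, 0, 0]], turn=[[0, 0, 0], [0, 0, 0], [0, 0, 0], [0, 0, 0], [0, 0, 0], [0, 0, 0], [0, 0, 0], [0, 0, 0], [0, 0, 0], [0, 0, 0]], hand=[0, 0, 0, 0, 0, 0, 0, 0, 0, 0])

```text
time_s: 19.1
position: [0.558, -0.2519, 0.1353]
tool_rot: [[0.986, 0.168, -0.0], [0.168, -0.986, 0.0], [-0.0, -0.0, -1.0]]
ft_force: [-5.5, 0.7, -0.4]
grip_width: 0.0002
gripper_force: 2.0
```

drive_tool(offset=[[0.02, 0, 0], [0.02, 0, 0], [0.02, 0, 0], [0, 0, 0], [0, 0, 0], [0, 0, 0], [0, 0, 0], [0, 0, 0], [0, 0, 0], [0, 0, 0]], turn=[[0, 0, 0], [0, 0, 0], [0, 0, 0], [0, 0, 0], [0, 0, 0], [0, 0, 0], [0, 0, 0], [0, 0, 0], [0, 0, 0], [0, 0, 0]], hand=[0, 0, 0, 0, 0, 0, 0, 0, 0, 0])

```text
time_s: 20.35
position: [0.5599, -0.2514, 0.1352]
tool_rot: [[0.986, 0.168, -0.001], [0.168, -0.986, 0.0], [-0.001, -0.0, -1.0]]
ft_force: [-6.7, 1.2, 1.4]
grip_width: -0.0001
gripper_force: 3.0
```

drive_tool(offset=[[0.02, 0, 0], [0.02, 0, 0], [0, 0, 0], [0, 0, 0], [0, 0, 0], [0, 0, 0], [0, 0, 0], [0, 0, 0], [0, 0, 0], [0, 0, 0]], turn=[[0, 0, 0], [0, 0, 0], [0, 0, 0], [0, 0, 0], [0, 0, 0], [0, 0, 0], [0, 0, 0], [0, 0, 0], [0, 0, 0], [0, 0, 0]], hand=[0, 0, 0, 0, 0, 0, 0, 0, 0, 0])

```text
time_s: 21.6
position: [0.5603, -0.2513, 0.1352]
tool_rot: [[0.986, 0.168, -0.004], [0.168, -0.986, 0.0], [-0.004, -0.001, -1.0]]
ft_force: [-13.0, 0.1, 3.1]
grip_width: -0.0
gripper_force: 6.0
```

```bash
python3 -c "
from rig import *
s=observe();print(s['ft_force'],s['qvel'].round(3));print(env.close_job())"
```

```text
[-12.97861979   0.10417552   3.12170836] [ 0.018 -0.092  0.019  0.018 -0.06  -0.039]
the job is handed in; nothing more can be done
None
```

I pressed the left lever to its stop, held it for about a second and eased it back out. The right lever is now held at its stop with about 13 N, and I handed the job in at about 21.6 s; no verdict came back.

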